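# Park the marker collar on the stringer stand and bolt it in

## Robot

A 6-joint arm with a two-finger parallel gripper is mounted at the origin on a cart in front of the work surface, level with it; the furniture and walls round the work are solid. World frame = base frame: x ahead of the robot, y to its left, z up, the work surface at z = 0. Lengths are in mm, angles in rad, forces in N, time in s.
With the tool pointing down it reaches from about 275 to 750 mm from the base axis. Payload 10.2 kg.
Tool frame: the origin (TCP) lies at the centre of the arm's flange, where the gripper is bolted on; the fingertips stand 173 mm ahead of it and the grasp point (between the pads) lies 155 mm ahead of it; z points along the fingers, y is the line along which they close (so a half turn about z gives the same grasp; the last joint's range is limited). The gripper opens to 85 mm and grips with 20 to 120 N. Pads are 22 mm wide; open, the fingers measure 114 mm over their backs; the gripper's body (76 mm by 85 mm) begins 54 mm behind the grasp point. The pads swing forward as they close: fully open they stand 13 mm farther back than shut.
Start: joints at [-1.505, 0.313, 1.498, -0, 1.331, -0.223], TCP at [149.508, -503.269, 404.694] pointing down, gripper open.
Joint ranges: [-2.94, 2.94], [-0.97, 2.17], [0.19, 2.56], [-1.23, 4.37], [0.02, 3.11], [-2.88, 2.88]. Speed limits (rad/s): [2.39, 2.39, 3.01, 3.14, 3.14, 3.14].

## Interface

Orientations are given as a unit quaternion [w, x, y, z].
In Python, from rig import ctrl gives the robot as it stands.
- The arm moves only by the shell command python3 steer.py 'ROWS' [OPENING] [FORCE]. ROWS is a JSON object whose key "plan" holds a list of rows, 1 to 8 of them, each of 6 numbers: dx, dy, dz in cm, then a rotation vector rx, ry, rz in rad; each row is the pose to reach, as a shift and turn from the pose commanded when the command began, along the tool's axes at that moment; what a row does not reach only later rows make up. A row lasts 1/10 s, in which the tool goes at most 50 mm and 0.15 rad, less where a joint would pass 70% of its speed; a pose out of reach is approached as far as the arm can. OPENING is the opening from 0.0 (shut) to 1.0 (fully open), set as the command begins (- or left out keeps the last). The fingers move at their own pace and stop on an object; FORCE is the grip in N (left out, the last holds). Time passes only in rows, so rows that do not move let the fingers close. It prints the time, the measured TCP pose, the force, the opening and the grip force at its end. Input that does not fit is refused with a message, and nothing moves.
- ctrl.sense(): the state, without advancing time (a new reading comes with each control period).
- ctrl.capture(name): name is "side" or "top"; returns the picture (400x640x3 uint8, red, green, blue); there is no depth.
- ctrl.calibration(name): a dict with "fx", "fy", "cx", "cy" (pixels), "distortion" ([k1, k2, p1, p2, k3] as OpenCV has them; the pictures are not rectified), "position" and "attitude" of the camera in the world. Camera axes: x right, y down, z forward; pixel columns grow to the right and rows downward; lengths in mm; the calibration is good to about 2 mm. A picture is of the moment at which its call begins. calibration takes no time and is no camera call.
- ctrl.finish_job(): hands the job in; it is judged then, once.
The state is a dict: "time_s": time; "joints": joint angles; "dq": joint speeds; "tau": joint torques, N m; "eef_pos": TCP position; "ee_rot": TCP orientation; "force": force on the tool from outside, world axes, zero at the start; "wrist_torque": the same for the moment, N m; "grip_width": opening from 0.0 (shut) to 1.0 (fully open); "grip_force": force on a finger pad.
Only numpy, scipy, OpenCV 4.12 (cv2) and the standard library are available. Lean on these libraries where they do the work, as an engineer would, in place of code of your own. Each camera call takes 0.05 s, during which the arm holds its last target. There are 200 camera calls.

## Task

Get the instrument stringer stand ready for loading: slide the blue marker collar along the bent steel rod, up round both corners, until it is fully home against the red end stop. Let go, then push the yellow-knobbed bolt up the slope as far as it goes, so that its nose passes under the rod behind the collar and locks it in; leave the collar against the stop and do not disturb the instruments, cups, marker and label roll standing about.

Things in the scene. Friction and masses are not known exactly. Their poses are not given: they have to be found in the camera images.
- stand: Aluminium stand 190 x 270 mm, fixed, level, turned to face about the robot's left. Origin under its middle on the worktop; x to its back, y left, z up. Its board rises to the back at 32 degrees: up-slope v = [0.848, 0, 0.530], outward normal n = [-0.530, 0, 0.848] (stand axes). An 8 mm steel rod runs 40 mm off the board (axis), parallel to it, held only at its two ends.
- collar: Blue plastic ring on the rod, about 40 g: outside 36 mm, hole 18 mm, 14 mm long. Origin at its centre, its y = the hole's axis. Starts on the lower leg, hanging loose, centre up to 5 mm under the rod's axis. Slides freely; jams if over 30 degrees askew, so turn it with the rod at corners. Slides back if left on the slope. Grip it across the diameter, a finger each side of the rod.
- rod_low (a point): On the rod's axis on the lower leg, 75 mm from rod_corner_1. This leg is level, along the stand's y, at x -67.3, z 71.1 mm of the stand; it ends at a white stop (24 mm disc) at y = +102 mm.
- rod_corner_1 (a point): Where the axes of the lower leg and the sloping leg would meet (stand y = 0). The rod's right-angle bend has 25 mm radius: it begins and ends 25 mm from this point. From here the rod goes 90 mm straight up the slope (v) to rod_corner_2.
- rod_corner_2 (a point): Where the axes of the sloping leg and the upper leg would meet (stand y = 0), again rounded to 25 mm radius. From here the upper leg runs level toward the stand's -y, at x 9.0, z 118.8 mm of the stand.
- rod_end (a point): Point on the upper leg's axis where the collar's centre comes when it touches the red end stop (24 mm disc, face 7 mm farther, at stand y = -104 mm). The free collar hangs up to 5 mm below it.
- shelf_edge (a point): Middle of the blue front edge, lower side, of a level shelf 270 mm wide that overhangs behind the upper leg: 22 mm behind the rod, 98 mm above it; the stand is 240 mm high in all. An upright hand would strike it at the upper leg: lean the hand back to the stand's front, 30 to 45 degrees from upright (along -n is 32).
- bolt (a joint): Slide bolt (m): 0 = back, 0.068 = home; starts at 0 to 0.012. At stand y = -77 mm; moves straight up the slope (v) with 2 to 3 N, stays where left, hard stop at home. Home, its 8 mm nose lies under the rod 20 mm before rod_end and leaves the collar 9 mm of play; pushed home too early it bars the collar.
- bolt_knob (a point): Centre of the bolt's yellow knob, 68 mm off the board; moves with it. Knob 16 mm diameter, its axis along n, from 16 mm below to 13 mm above this point, on a 10 mm stem. The grey channel below reaches 36 mm off the board. Can be pushed from its front or pinched from both sides (along stand y).
- tray_hemostat: Bystander: steel hemostat lying flat, 78 x 157 x 7 mm, origin under its middle.
- tray_forceps: Bystander: spring forceps lying flat, 18 x 150 x 10 mm, origin under its middle.
- cup_white: Bystander: specimen cup with white lid, 69 mm diameter, 70 mm high, origin under its middle.
- cup_red: Bystander: specimen cup with red lid, 69 mm diameter, 78 mm high, origin under its middle.
- marker_red: Bystander: red and white marker pen lying flat, 17 x 135 x 16 mm, origin under its middle.
- label_reel: Bystander: white roll of labels lying flat, 61 mm diameter, 38 mm high, origin under its middle.

How it is judged:
By the outcome, as a careful person would: the job done as asked, in the order asked, and still so for the second after the job is handed in, with the robot touching nothing.
It also fails if it takes over 58 s, if anything falls off the work surface, if the arm or the gripper's body presses on something with over 40 N, if the wrist force passes 120 N, or if a joint passes its speed limit or range.

## Working session

There is one attempt and no reset: what is moved stays moved. The work goes in short steps, Python scripts to look and compute and a shell command to move; the robot and the scene stay as the last step left them, time stands still between calls to the robot, and variables do not carry over. Pictures are saved under pics/ and viewed, at most 10 in all, crops included, and the job is handed in when it is done.

```bash
ls; mkdir -p pics
python3 - <<'E'
from rig import ctrl
import cv2
for n in("side","top"):
    cv2.imwrite(f"pics/{n}0.png",ctrl.capture(n)[:,:,::-1]); print(ctrl.calibration(n))
print(ctrl.sense())
E
```

```text
pics
rig.py
steer.py
{'fx': 403.2966977327965, 'fy': 403.2966977327965, 'cx': 317.1350680409294, 'cy': 195.48419133124344, 'distortion': array([-0.05631461,  0.        ,  0.        ,  0.        ,  0.        ]), 'position': array([236.20208312, 884.89509039, 809.28389447]), 'attitude': array([ 0.07591123, -0.1559707 ,  0.872957  , -0.45591305])}
{'fx': 395.586849305088, 'fy': 395.586849305088, 'cx': 317.61846152164264, 'cy': 205.50299281235297, 'distortion': array([0.02335178, 0.        , 0.        , 0.        , 0.        ]), 'position': array([ 382.71904233,  -27.89715979, 1247.17975212]), 'attitude': array([-0.03952822,  0.70881965, -0.70225173,  0.05342974])}
{'time_s': 0.1, 'joints': array([-1.50541004e+00,  3.13400646e-01,  1.49835950e+00,  1.78396330e-05,
        1.33103316e+00, -2.23410115e-01]), 'dq': array([-8.16945628e-05, -1.99774376e-03, -2.51908513e-03, -8.54941787e-04,
        1.73359465e-03, -5.43853378e-04]), 'tau': array([ 9.13537460e-04, -4.12905228e+01, -2.60144305e+01, -2.06985205e-04,
        3.07309885e-03,  1.00665051e-05]), 'eef_pos': array([ 149.50167305, -503.22817644,  404.18941817]), 'ee_rot': array([-5.97769545e-04,  9.89592809e-01,  1.43894792e-01,  5.60199458e-05]), 'force': array([ 0.33621655,  0.22161079, -0.50823777]), 'wrist_torque': array([-0.01853462,  0.05239383,  0.01360275]), 'grip_force': 0.0, 'grip_width': 0.9991726355382342}
```
View pics/side0.png

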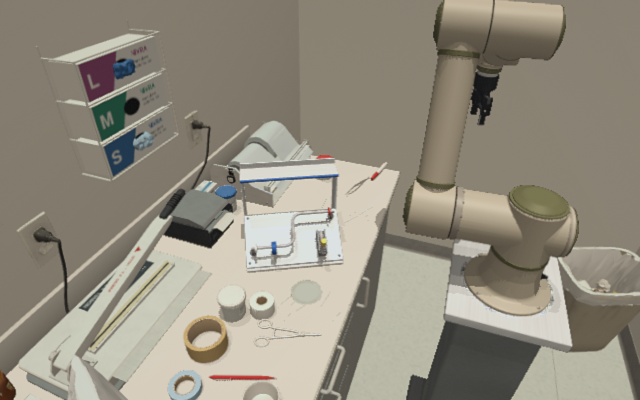

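View pics/top0.png

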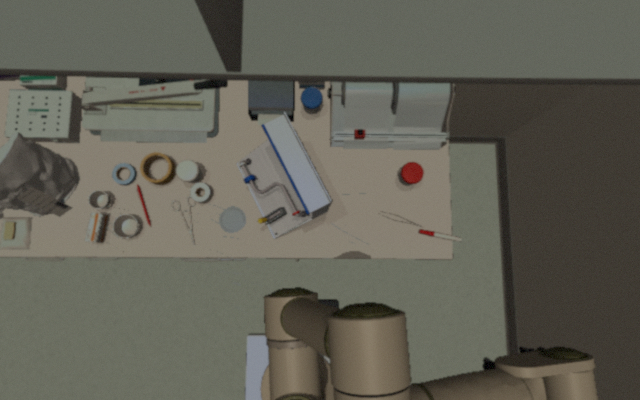

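The side view shows the stand at about (290,215), with the collar near (274,248) and the yellow knob near (322,240). In the top view the stand is around (285,180), with the collar at (250,180) and the knob at (270,215). I'll zoom in on both.

Run:
```python
import cv2
a=cv2.imread("pics/side0.png")[150:275,230:355]; b=cv2.imread("pics/top0.png")[110:245,230:335]
cv2.imwrite("pics/side0c.png",cv2.resize(a,None,fx=4.8,fy=4.8,interpolation=cv2.INTER_CUBIC))
cv2.imwrite("pics/top0c.png",cv2.resize(b,None,fx=4.4,fy=4.4,interpolation=cv2.INTER_CUBIC))
```

View pics/side0c.png

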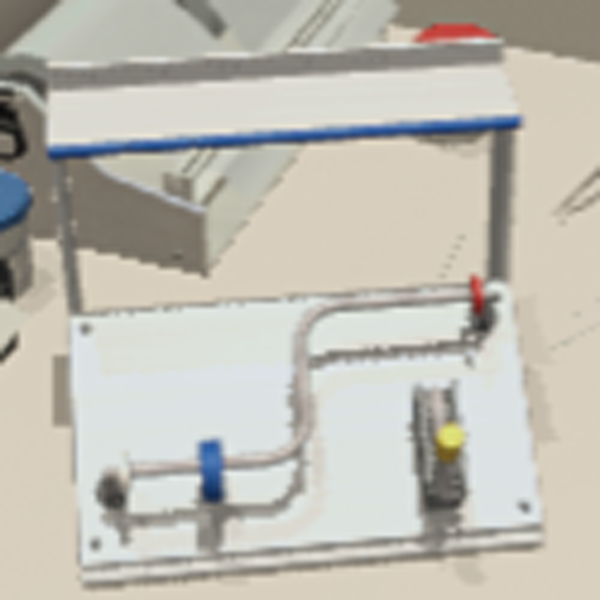

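View pics/top0c.png

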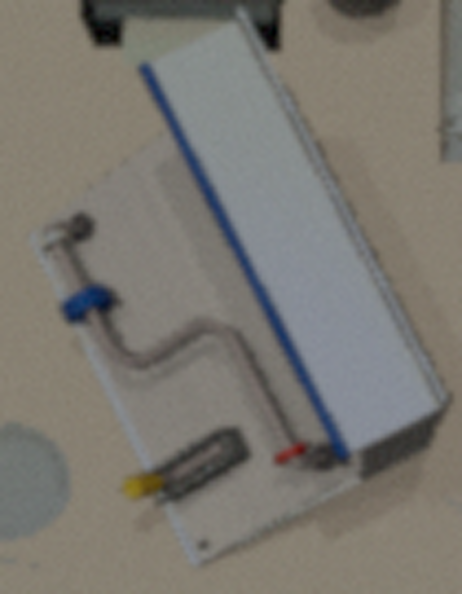

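The crops show everything needed. In the side crop the collar is at (211,471), the knob top at (451,440), the red stop at (477,294) and the blue edge runs from (50,157) to (521,126). In the top crop the collar is at (89,302), the knob at (142,485) and the red stop at (290,455). Next I'll fit the stand pose from these.

```bash
cat > h.py <<'E'
import numpy as np, cv2
from rig import ctrl
from scipy.spatial.transform import Rotation as R
from scipy.optimize import least_squares
def rot(q): return R.from_quat([q[1],q[2],q[3],q[0]])
def proj(cam,P):
    c=ctrl.calibration(cam); A=rot(c["attitude"]).as_matrix().T
    K=np.array([[c["fx"],0,c["cx"]],[0,c["fy"],c["cy"]],[0,0,1]])
    return cv2.projectPoints(np.atleast_2d(P).astype(float),cv2.Rodrigues(A)[0],-A@c["position"],K,c["distortion"])[0][:,0]
def tri(s,t,x0=(400,0,80)):
    f=lambda p:np.r_[proj("side",p)[0]-s,proj("top",p)[0]-t]
    r=least_squares(f,x0); return r.x,r.fun
V=np.array([.848,0,.530]);N=np.array([-.530,0,.848])
S=lambda X,Y:np.array([(X+.5)/4.8-.5+230,(Y+.5)/4.8-.5+150])
T=lambda X,Y:np.array([(X+.5)/4.4-.5+230,(Y+.5)/4.4-.5+110])
E
python3 - <<'E'
from h import *
M={"eL":[31,135,216.8],"eR":[31,-135,216.8],"red":[9,-106,118.8],"c1":[-67.3,0,71.1],"c2":[9,0,118.8],"w":[-67.3,104,71.1]}
s=dict(eL=S(50,157),eR=S(521,126),red=S(477,294),c1=S(303,456),c2=S(303,307),w=S(125,468))
t=dict(eL=T(145,67),eR=T(345,460),red=T(290,455),c1=T(127.6,372.3),c2=T(227,319),w=T(55,240))
for k in M: p,r=tri(s[k],t[k]); print(k,p.round(1),r.round(2))
def W(p,m): c,si=np.cos(p[2]),np.sin(p[2]); return np.array(m)@np.array([[c,si,0],[-si,c,0],[0,0,1]])+[p[0],p[1],p[3]]
f=lambda p:np.concatenate([np.r_[proj("side",W(p,M[k]))[0]-s[k],proj("top",W(p,M[k]))[0]-t[k]] for k in M])
r=least_squares(f,[470,0,-1.1,0],loss="soft_l1"); p=r.x; print(p.round(3),f(p).round(2))
inv=lambda q:(q-[p[0],p[1],p[3]])@np.array([[np.cos(p[2]),-np.sin(p[2]),0],[np.sin(p[2]),np.cos(p[2]),0],[0,0,1]])
for k,a,b in(("collar",S(211,471),T(89,302)),("knob",S(451,440),T(142,485))):
    q,e=tri(a,b); print(k,q.round(1),e.round(2),inv(q).round(1))
E
```

```text
eL [735.7 101.9 217.2] [-0.21 -0.07  0.06  0.21]
eR [497.  -22.5 217.5] [ 0.42  0.07 -0.08 -0.39]
red [509.8  13.7 119. ] [ 0.04  0.01 -0.01 -0.04]
c1 [573.2 127.9  66.7] [ 0.53  0.12 -0.14 -0.58]
c2 [601.6  57.1 115.2] [ 0.52  0.12 -0.13 -0.53]
w [661.7 178.7  72.8] [-0.05 -0.01  0.02  0.06]
[601.204  68.118  -1.095  -0.897] [-0.17  0.45 -0.04  0.45  0.82  0.9  -0.56  0.29 -0.15 -0.2   0.73 -0.42
  1.42 -0.58 -0.33  0.14 -1.15 -0.32 -1.22 -2.    0.16 -0.16  1.23 -0.12]
collar [620.1 155.5  64.2] [-0.13 -0.03  0.04  0.14] [-69.   56.8  65.1]
knob [491.5 112.5  92. ] [-0.08 -0.01  0.02  0.09] [-89.7 -77.3  92.8]
```

```bash
cat >> h.py <<'E'
P=np.array([601.2,68.1,0.]); YAW=-1.093
Z=R.from_euler("z",YAW)
Wd=lambda m:Z.apply(m)+P
inv=lambda q:Z.inv().apply(np.asarray(q)-P)
def hand(turn=0,lean=0):   # turn about n (+90 = sloping leg); lean extra about stand y, toward front
    B=np.c_[[0,1,0],V,-N]
    return Z*R.from_euler("y",-lean,degrees=True)*R.from_rotvec(N*np.radians(turn))*R.from_matrix(B)
def go(g,turn=0,lean=0,off=155,world=False):  # g: grasp point wanted, stand axes -> shift & turn in tool axes
    s=ctrl.sense(); C=rot(s["ee_rot"]); H=hand(turn,lean)
    t=(np.asarray(g) if world else Wd(g))-H.apply([0,0,off])
    d=C.inv().apply(t-s["eef_pos"]); print("row",d.round(1),(C.inv()*H).as_rotvec().round(3),"tcp",t.round(0))
def where():
    s=ctrl.sense(); C=rot(s["ee_rot"]); print("t",round(s["time_s"],2),"grasp",inv(s["eef_pos"]+C.apply([0,0,155])).round(1),"q",s["joints"].round(2),"F stand",Z.inv().apply(s["force"]).round(1),"M",Z.inv().apply(s["wrist_torque"]).round(2),"w",round(85*s["grip_width"],1),"gf",round(s["grip_force"],1))
E
python3 - <<'E'
from h import *
M={"eL":[31,135,216.8],"eR":[31,-135,216.8],"red":[9,-106,118.8],"w":[-67.3,104,71.1]}
s=dict(eL=S(50,157),eR=S(521,126),red=S(477,294),w=S(125,468))
t=dict(eL=T(145,67),eR=T(345,460),red=T(290,455),w=T(55,240))
Q=np.array([tri(s[k],t[k])[0] for k in M]); A=np.array([M[k] for k in M])
r,_=R.align_vectors(Q-Q.mean(0),A-A.mean(0)); print(r.as_rotvec().round(3),(Q.mean(0)-r.apply(A.mean(0))).round(1))
for k in M: print(k,inv(tri(s[k],t[k])[0]).round(1),M[k])
for n,a,b in(("collar",S(211,471),T(89,302)),("knob",S(451,440),T(142,485)),("channel end",S(435,388),T(238,437))):
    q=inv(tri(a,b)[0]); d=q-[9,0,118.8]; print(n,q.round(1),"v,n rel upper rod",(d@V).round(1),(d@N).round(1))
C=rot(ctrl.sense()["ee_rot"]);p=ctrl.sense()["eef_pos"]
print("A",C.inv().apply(np.array([330,-100,470])-p).round(0))
E
```

```text
[ 0.013  0.024 -1.093] [599.   72.6   0.8]
eL [ 31.8 134.9 217.2] [31, 135, 216.8]
eR [  32.5 -134.2  217.5] [31, -135, 216.8]
red [   6.3 -106.2  119. ] [9, -106, 118.8]
w [-70.4 104.6  72.8] [-67.3, 104, 71.1]
collar [-68.9  57.   64.2] v,n rel upper rod -95.0 -5.0
knob [-89.9 -77.1  92. ] v,n rel upper rod -98.1 29.6
channel end [-19.4 -76.1  71.7] v,n rel upper rod -49.1 -24.9
A [ 288. -335.  -65.]
```

The rows are not in the units I measure in: shifts go in cm. I convert before sending: -335 mm is -33.5, 288 mm is 28.8.

```bash
sed -i 's/601.2,68.1/600.5,69.4/' h.py
python3 steer.py '{"plan": [[28.8, -33.5, -6.5, 0, 0, 0], [28.8, -33.5, -6.5, 0, 0, 0], [28.8, -33.5, -6.5, 0, 0, 0], [28.8, -33.5, -6.5, 0, 0, 0], [28.8, -33.5, -6.5, 0, 0, 0], [28.8, -33.5, -6.5, 0, 0, 0], [28.8, -33.5, -6.5, 0, 0, 0], [28.8, -33.5, -6.5, 0, 0, 0]]}' 1
python3 -c "
from h import *
where(); go([430,250-0,420],off=0,world=True); go(np.array([-68.9,57,64.2])+80*N)"
```

```text
time_s: 0.9
eef_pos: [311.4, -140.1, 463.2]
ee_rot: [0.0, 0.99, 0.144, 0.0]
force: [1.4, -1.8, 1.0]
grip_width: 0.998
grip_force: 0.0
t 0.9 grasp [  53.2 -353.   308.2] q [-0.77 -0.16  1.86  0.    1.44  0.51] F stand [2.2 0.5 1. ] M [ 0.06 -0.05 -0.03] w 84.8 gf 0.0
row [ 224.5 -340.4   43.2] [-0.557  0.053 -0.185] tcp [430. 250. 420.]
row [ 356.1 -319.6  199.7] [-0.557  0.053 -0.185] tcp [562. 267. 263.]
```

```bash
python3 steer.py '{"plan": [[22.4, -34, 4.3, -0.557, 0.053, -0.185], [22.4, -34, 4.3, -0.557, 0.053, -0.185], [22.4, -34, 4.3, -0.557, 0.053, -0.185], [22.4, -34, 4.3, -0.557, 0.053, -0.185], [22.4, -34, 4.3, -0.557, 0.053, -0.185], [22.4, -34, 4.3, -0.557, 0.053, -0.185], [22.4, -34, 4.3, -0.557, 0.053, -0.185], [22.4, -34, 4.3, -0.557, 0.053, -0.185]]}'
python3 -c "
from h import *
where(); go(np.array([-68.9,57,64.2])+65*N)"
```

```text
time_s: 1.7
eef_pos: [424.2, 233.2, 421.3]
ee_rot: [0.268, 0.934, 0.228, 0.065]
force: [1.7, -0.5, 0.7]
grip_width: 0.997
grip_force: 0.0
t 1.7 grasp [-144.4  -81.2  289.8] q [ 0.35  0.23  1.6  -0.58  1.29  1.6 ] F stand [1.3 1.2 0.7] M [0.04 0.19 0.03] w 84.8 gf 0.0
row [138.3 -55.4 166.4] [ 0.    -0.001  0.002] tcp [566. 260. 251.]
```

Scaled: 165 mm is 16.5, 138 mm is 13.8.

```bash
python3 steer.py '{"plan": [[13.8, -4.5, 16.5, 0, 0, 0], [13.8, -4.5, 16.5, 0, 0, 0], [13.8, -4.5, 16.5, 0, 0, 0], [13.8, -4.5, 16.5, 0, 0, 0], [13.8, -4.5, 16.5, 0, 0, 0], [13.8, -4.5, 16.5, 0, 0, 0], [13.8, -4.5, 16.5, 0, 0, 0], [13.8, -4.5, 16.5, 0, 0, 0]]}' 0.75
python3 -c "
from h import *
where(); go(np.array([-68.9,57,64.2])+3*N)
cv2.imwrite('pics/s1.png',cv2.resize(ctrl.capture('side')[130:280,210:380,::-1],None,fx=4,fy=4,interpolation=cv2.INTER_CUBIC))"
```

```text
time_s: 2.5
eef_pos: [568.9, 250.7, 259.7]
ee_rot: [0.268, 0.934, 0.228, 0.066]
force: [-0.5, 0.3, 0.2]
grip_width: 0.752
grip_force: 0.0
t 2.5 grasp [-93.4  55.7 128.3] q [ 0.3   0.67  1.37 -0.63  1.08  1.69] F stand [-0.5 -0.3  0.2] M [0.06 0.2  0.  ] w 63.9 gf 0.0
row [  1.6 -13.2  64.3] [ 0.001 -0.002  0.   ] tcp [581. 231. 198.]
```

View pics/s1.png

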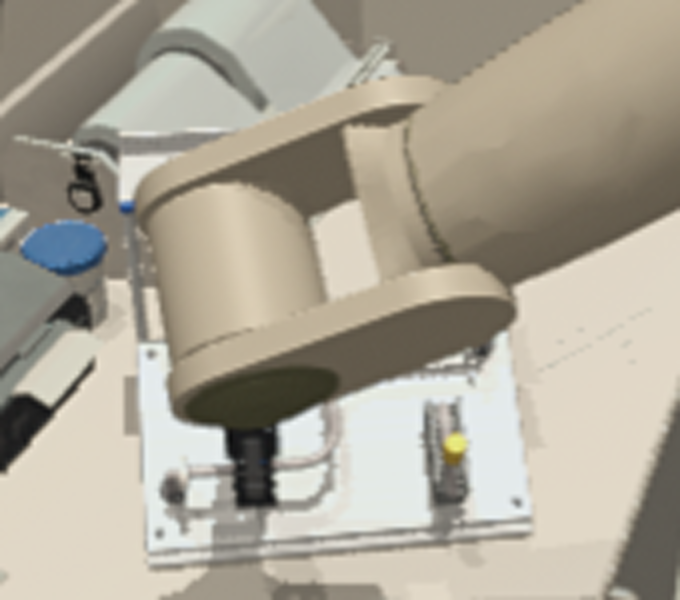

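The hand is over the collar, with the fingers at about (255,465) in the crop straddling the rod. Now I'll descend.

Scaled: 32 mm is 3.2, 16 mm is 1.6.

```bash
python3 steer.py '{"plan": [[0.1, -0.7, 1.6, 0, 0, 0], [0.1, -1.3, 3.2, 0, 0, 0], [0.1, -1.3, 3.2, 0, 0, 0], [0.1, -1.3, 3.2, 0, 0, 0]]}'
python3 -c "
from h import *
where(); go(np.array([-67.3,57,66])+3*N)"
```

```text
time_s: 2.95
eef_pos: [572.9, 245.6, 223.2]
ee_rot: [0.268, 0.934, 0.228, 0.065]
force: [0.6, 0.1, 0.2]
grip_width: 0.752
grip_force: 0.0
t 2.95 grasp [-87.   56.4  91.7] q [ 0.29  0.72  1.39 -0.66  1.02  1.73] F stand [0.2 0.6 0.2] M [0.04 0.24 0.06] w 63.9 gf 0.0
row [ 0.5  3.  29.3] [-0.     0.001  0.001] tcp [582. 230. 200.]
```

```bash
python3 steer.py '{"plan": [[0, 0.2, 1, 0, 0, 0], [0, 0.3, 2, 0, 0, 0], [0, 0.3, 2.9, 0, 0, 0], [0, 0.3, 2.9, 0, 0, 0], [0, 0.3, 2.9, 0, 0, 0]]}'
python3 -c "
from h import *
where(); go(np.array([-67.3,57,66])+3*N)"
python3 steer.py '{"plan": [[0, 0, 0, 0, 0, 0], [0, 0, 0, 0, 0, 0], [0, 0, 0, 0, 0, 0], [0, 0, 0, 0, 0, 0], [0, 0, 0, 0, 0, 0]]}' 0.3 30
python3 -c "
from h import *
where()"
```

```text
time_s: 3.45
eef_pos: [581.3, 229.7, 200.8]
ee_rot: [0.268, 0.934, 0.228, 0.065]
force: [0.1, -0.6, 0.5]
grip_width: 0.751
grip_force: 0.0
t 3.45 grasp [-69.   56.7  69.4] q [ 0.26  0.75  1.4  -0.68  0.97  1.74] F stand [ 0.6 -0.2  0.5] M [-0.01  0.25 -0.  ] w 63.8 gf 0.0
row [ 0.3 -0.3  0.8] [ 0.    -0.     0.001] tcp [582. 230. 200.]
time_s: 3.95
eef_pos: [581.3, 230.0, 201.4]
ee_rot: [0.268, 0.934, 0.228, 0.066]
force: [-0.4, 1.0, 2.2]
grip_width: 0.411
grip_force: 29.9
t 3.95 grasp [-69.3  57.   69.9] q [ 0.26  0.75  1.4  -0.68  0.97  1.74] F stand [-1.1  0.1  2.2] M [-0.03  0.21 -0.05] w 34.9 gf 29.9
```

Scaled: -32 mm is -3.2, -28 mm is -2.8.

```bash
python3 steer.py '{"plan": [[0, 0.23, -0.42, 0, 0, 0], [0, 0.23, -0.42, 0, 0, 0], [-0.8, 0.23, -0.42, 0, 0, 0], [-1.8, 0.23, -0.42, 0, 0, 0], [-2.8, 0.23, -0.42, 0, 0, 0], [-3.2, 0.23, -0.42, 0, 0, 0], [-3.2, 0.23, -0.42, 0, 0, 0]]}'
python3 -c "
from h import *
where(); go(np.array([-67.3,25,71.1])+3*N)"
```

```text
time_s: 4.65
eef_pos: [552.3, 215.2, 205.8]
ee_rot: [0.268, 0.934, 0.228, 0.065]
force: [-0.1, 0.9, -0.4]
grip_width: 0.406
grip_force: 29.9
t 4.65 grasp [-69.4  24.3  74.3] q [ 0.25  0.69  1.51 -0.7   0.93  1.76] F stand [-0.9  0.4 -0.4] M [ 0.01  0.32 -0.  ] w 34.5 gf 29.9
row [0.7 0.1 0.9] [-0.    -0.     0.001] tcp [553. 215. 205.]
```

```bash
python3 steer.py '{"plan": [[-0.3, 0.02, 0.05, 0, 0, -0.13], [-0.6, 0.08, 0.05, 0, 0, -0.26], [-0.9, 0.19, 0.05, 0, 0, -0.39], [-1.2, 0.33, 0.05, 0, 0, -0.52], [-1.47, 0.51, 0.05, 0, 0, -0.65], [-1.73, 0.73, 0.05, 0, 0, -0.785], [-1.73, 0.73, 0.05, 0, 0, -0.785]]}'
python3 -c "
from h import *
where(); th=np.pi/4; g=np.array([-67.3,25-25*np.sin(th),71.1])+25*(1-np.cos(th))*V+3*N; go(g,turn=45); print(g)
e=np.array([-67.3,0,71.1])+25*V+3*N; go(e,turn=90)"
```

```text
time_s: 5.35
eef_pos: [540.5, 201.6, 209.3]
ee_rot: [0.273, 0.775, 0.568, -0.042]
force: [-0.5, 0.6, 0.4]
grip_width: 0.414
grip_force: 29.9
t 5.35 grasp [-62.8   7.6  77.9] q [ 0.23  0.66  1.56 -0.71  0.91  0.98] F stand [-0.8 -0.2  0.4] M [ 0.03  0.28 -0.  ] w 35.2 gf 29.9
row [-0.1 -0.2  0.4] [ 0.001 -0.     0.001] tcp [540. 201. 209.]
[-62.68066376   7.32233047  77.52483515]
row [-17.8   7.1   0.4] [ 0.001 -0.    -0.784] tcp [541. 185. 218.]
```

Scaled: -17.7 mm is -1.77, -15.1 mm is -1.51.

```bash
python3 steer.py '{"plan": [[-0.32, 0.02, 0.04, 0, 0, -0.13], [-0.64, 0.08, 0.04, 0, 0, -0.26], [-0.95, 0.19, 0.04, 0, 0, -0.39], [-1.24, 0.33, 0.04, 0, 0, -0.52], [-1.51, 0.51, 0.04, 0, 0, -0.65], [-1.77, 0.72, 0.04, 0, 0, -0.785], [-1.77, 0.72, 0.04, 0, 0, -0.785]]}'
python3 -c "
from h import *
where(); go(np.array([-67.3,0,71.1])+25*V+3*N,turn=90); go(np.array([-67.3,0,71.1])+65*V+3*N,turn=90)"
```

```text
time_s: 6.05
eef_pos: [541.0, 184.8, 218.3]
ee_rot: [0.236, 0.501, 0.821, -0.143]
force: [0.2, 0.5, -0.0]
grip_width: 0.411
grip_force: 29.9
t 6.05 grasp [-47.6   0.4  86.9] q [ 0.2   0.63  1.58 -0.71  0.9   0.17] F stand [-0.4  0.4 -0. ] M [0.01 0.35 0.  ] w 34.9 gf 29.9
row [ 0.1 -0.2 -0. ] [ 0.001  0.    -0.003] tcp [541. 185. 218.]
row [-39.9  -0.1  -0. ] [ 0.001  0.    -0.003] tcp [556. 155. 240.]
```

Scaled: -40 mm is -4, -28 mm is -2.8.

```bash
python3 steer.py '{"plan": [[-0.8, 0, 0, 0, 0, 0], [-1.8, 0, 0, 0, 0, 0], [-2.8, 0, 0, 0, 0, 0], [-3.6, 0, 0, 0, 0, 0], [-4, 0, 0, 0, 0, 0], [-4, 0, 0, 0, 0, 0]]}'
python3 -c "
from h import *
where(); go(np.array([-67.3,0,71.1])+65*V+3*N,turn=90)
th=np.pi/4;go(np.array([9,0,118.8])-25*V+25*np.sin(th)*V-[0,25*(1-np.cos(th)),0]+3*N,turn=45)"
```

```text
time_s: 6.65
eef_pos: [556.6, 154.2, 239.8]
ee_rot: [0.236, 0.5, 0.821, -0.143]
force: [0.5, -0.4, -0.1]
grip_width: 0.411
grip_force: 29.9
t 6.65 grasp [-1.330e+01  1.000e-01  1.084e+02] q [ 0.14  0.6   1.56 -0.69  0.9   0.08] F stand [ 0.6  0.3 -0.1] M [-0.05  0.26  0.03] w 34.9 gf 29.9
row [ 0.5  0.  -0. ] [ 0.001  0.    -0.001] tcp [556. 155. 240.]
row [-17.2  -7.3  -0. ] [0.001 0.    0.784] tcp [557. 138. 249.]
```

```bash
python3 steer.py '{"plan": [[-0.3, -0.02, 0, 0, 0, 0.13], [-0.61, -0.08, 0, 0, 0, 0.26], [-0.91, -0.19, 0, 0, 0, 0.39], [-1.2, -0.33, 0, 0, 0, 0.52], [-1.47, -0.51, 0, 0, 0, 0.65], [-1.73, -0.73, 0, 0, 0, 0.785], [-1.73, -0.73, 0, 0, 0, 0.785]]}'
python3 -c "
from h import *
where()
go(np.array([9,-25,118.8])+3*N)"
```

```text
time_s: 7.35
eef_pos: [556.4, 138.3, 248.5]
ee_rot: [0.272, 0.776, 0.567, -0.042]
force: [0.4, -0.4, -0.7]
grip_width: 0.41
grip_force: 29.9
t 7.35 grasp [  0.7  -7.4 117.1] q [ 0.11  0.58  1.57 -0.68  0.9   0.83] F stand [ 0.6  0.2 -0.7] M [-0.02  0.34  0.05] w 34.9 gf 29.9
row [-18.   -6.8  -0.1] [ 0.    -0.     0.784] tcp [544. 124. 253.]
```

Scaled: -18 mm is -1.8, -15.3 mm is -1.53.

```bash
python3 steer.py '{"plan": [[-0.32, -0.01, 0, 0, 0, 0.13], [-0.64, -0.07, 0, 0, 0, 0.26], [-0.95, -0.18, 0, 0, 0, 0.39], [-1.25, -0.31, 0, 0, 0, 0.52], [-1.53, -0.49, 0, 0, 0, 0.65], [-1.8, -0.7, 0, 0, 0, 0.785], [-1.8, -0.7, 0, 0, 0, 0.785]]}'
python3 -c "
from h import *
where()
go(np.array([9,-25,118.8])+3*N);go(np.array([9,-90,118.8])+3*N)
cv2.imwrite('pics/s2.png',cv2.resize(ctrl.capture('side')[130:280,210:380,::-1],None,fx=4,fy=4,interpolation=cv2.INTER_CUBIC))"
```

```text
time_s: 8.05
eef_pos: [543.7, 124.4, 252.5]
ee_rot: [0.268, 0.934, 0.229, 0.065]
force: [0.4, -0.3, -0.7]
grip_width: 0.409
grip_force: 29.9
t 8.05 grasp [  7.1 -25.1 121.1] q [ 0.09  0.55  1.62 -0.69  0.88  1.6 ] F stand [ 0.4  0.2 -0.7] M [-0.02  0.34  0.01] w 34.8 gf 29.9
row [ 0.1  0.4 -0.1] [-0.    -0.     0.003] tcp [544. 124. 253.]
row [-64.9   0.1  -0.1] [-0.    -0.     0.003] tcp [486.  94. 253.]
```

View pics/s2.png

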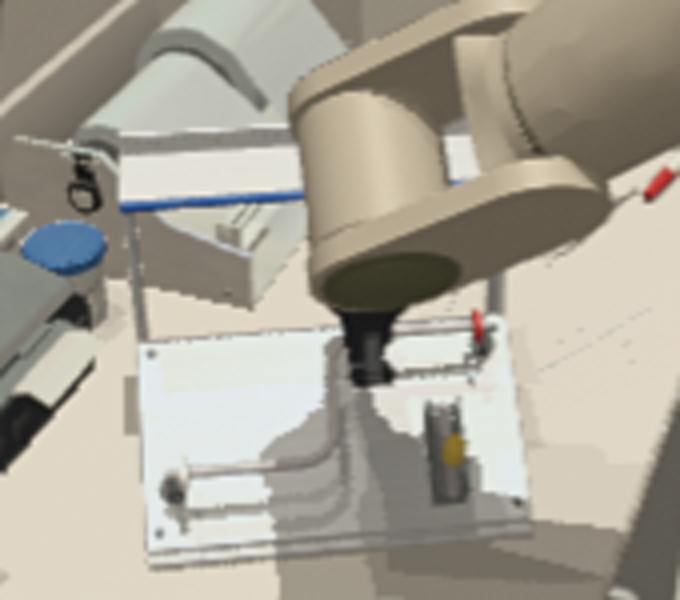

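The collar has left the lower leg and is in the fingers at about (370,345) on the upper leg. The way to the red stop at (478,327) is clear.

```bash
python3 steer.py '{"plan": [[-1, 0, 0, 0, 0, 0], [-2.2, 0, 0, 0, 0, 0], [-3.4, 0, 0, 0, 0, 0], [-4.6, 0, 0, 0, 0, 0], [-5.8, 0, 0, 0, 0, 0], [-6.4, 0, 0, 0, 0, 0], [-6.4, 0, 0, 0, 0, 0]]}'
python3 -c "
from h import *
where()"
python3 steer.py '{"plan": [[-0.2, 0, 0, 0, 0, 0], [-0.4, 0, 0, 0, 0, 0], [-0.5, 0, 0, 0, 0, 0], [-0.5, 0, 0, 0, 0, 0]]}'
python3 -c "
from h import *
where()"
```

```text
time_s: 8.8
eef_pos: [487.0, 94.8, 252.7]
ee_rot: [0.268, 0.934, 0.229, 0.065]
force: [0.5, -0.8, -0.9]
grip_width: 0.411
grip_force: 29.9
t 8.8 grasp [  7.4 -89.1 121.3] q [ 0.04  0.43  1.81 -0.74  0.79  1.63] F stand [ 0.9  0.1 -0.9] M [ 0.02  0.27 -0.01] w 34.9 gf 29.9
time_s: 9.2
eef_pos: [482.7, 92.6, 252.6]
ee_rot: [0.268, 0.934, 0.228, 0.065]
force: [-0.5, 0.2, -1.0]
grip_width: 0.411
grip_force: 29.9
t 9.2 grasp [  7.4 -93.9 121.2] q [ 0.03  0.42  1.82 -0.74  0.78  1.64] F stand [-0.4 -0.3 -1. ] M [ 0.01  0.29 -0.04] w 35.0 gf 29.9
```

Scaled: -3 mm is -0.3, -1.5 mm is -0.15.

```bash
python3 steer.py '{"plan": [[-0.15, 0, 0, 0, 0, 0], [-0.3, 0, 0, 0, 0, 0], [-0.3, 0, 0, 0, 0, 0]]}'
python3 -c "
from h import *
where()"
python3 steer.py '{"plan": [[-0.1, 0, 0, 0, 0, 0], [-0.2, 0, 0, 0, 0, 0], [-0.2, 0, 0, 0, 0, 0]]}'
python3 -c "
from h import *
where()"
```

```text
time_s: 9.5
eef_pos: [480.7, 91.5, 252.9]
ee_rot: [0.267, 0.934, 0.228, 0.068]
force: [8.1, 3.0, -5.7]
grip_width: 0.41
grip_force: 30.8
t 9.5 grasp [  7.4 -95.5 121.5] q [ 0.03  0.42  1.83 -0.75  0.77  1.64] F stand [ 1.1  8.5 -5.7] M [1.1  0.56 0.76] w 34.9 gf 30.8
time_s: 9.8
eef_pos: [479.8, 91.1, 253.1]
ee_rot: [0.267, 0.934, 0.229, 0.07]
force: [17.7, 5.9, -10.9]
grip_width: 0.411
grip_force: 31.3
t 9.8 grasp [  7.4 -95.6 121.6] q [ 0.03  0.42  1.83 -0.75  0.77  1.64] F stand [  2.9  18.4 -10.9] M [2.5  0.94 1.63] w 34.9 gf 31.3
```

Firm contact with the stop: 18 N along the rod. I'll unload it, open, and check with both cameras after backing off along n.

```bash
python3 steer.py '{"plan": [[0.2, 0, 0, 0, 0, 0], [0.28, 0, 0, 0, 0, 0], [0.28, 0, 0, 0, 0, 0]]}'
python3 -c "
from h import *
where()"
python3 steer.py '{"plan": [[0, 0, 0, 0, 0, 0], [0, 0, 0, 0, 0, 0], [0, 0, 0, 0, 0, 0], [0, 0, 0, 0, 0, 0]]}' 0.7
python3 -c "
from h import *
where()"
python3 steer.py '{"plan": [[0, 0, -1.5, 0, 0, 0], [0, 0, -3.5, 0, 0, 0], [0, 0, -6.5, 0, 0, 0], [0, 0, -10, 0, 0, 0], [0, 0, -10, 0, 0, 0], [0, 0, -10, 0, 0, 0]]}'
python3 -c "
from h import *
where()
a=ctrl.capture('side')[145:270,225:350,::-1]; b=ctrl.capture('top')[110:245,230:335,::-1]
cv2.imwrite('pics/s3.png',cv2.resize(a,None,fx=4.8,fy=4.8,interpolation=cv2.INTER_CUBIC))
cv2.imwrite('pics/t3.png',cv2.resize(b,None,fx=4.4,fy=4.4,interpolation=cv2.INTER_CUBIC))"
```

```text
time_s: 10.1
eef_pos: [481.0, 91.7, 252.9]
ee_rot: [0.268, 0.934, 0.228, 0.066]
force: [5.4, 2.3, -1.6]
grip_width: 0.412
grip_force: 31.8
t 10.1 grasp [  7.4 -95.4 121.5] q [ 0.03  0.42  1.83 -0.75  0.78  1.64] F stand [ 0.4  5.9 -1.6] M [0.79 0.48 0.53] w 35.1 gf 31.8
time_s: 10.5
eef_pos: [480.6, 91.4, 252.6]
ee_rot: [0.268, 0.934, 0.228, 0.065]
force: [-0.3, -0.3, 1.1]
grip_width: 0.699
grip_force: 0.0
t 10.5 grasp [  7.5 -96.4 121.2] q [ 0.03  0.42  1.83 -0.75  0.78  1.64] F stand [ 0.1 -0.4  1.1] M [ 0.06  0.24 -0.01] w 59.4 gf 0.0
time_s: 11.1
eef_pos: [456.1, 138.7, 337.6]
ee_rot: [0.268, 0.934, 0.228, 0.066]
force: [0.1, 0.3, -0.5]
grip_width: 0.702
grip_force: 0.0
t 11.1 grasp [-45.7 -96.2 206.1] q [ 0.14  0.28  1.77 -0.64  0.99  1.56] F stand [-0.2  0.2 -0.5] M [-0.05  0.22 -0.01] w 59.7 gf 0.0
```

View pics/s3.png

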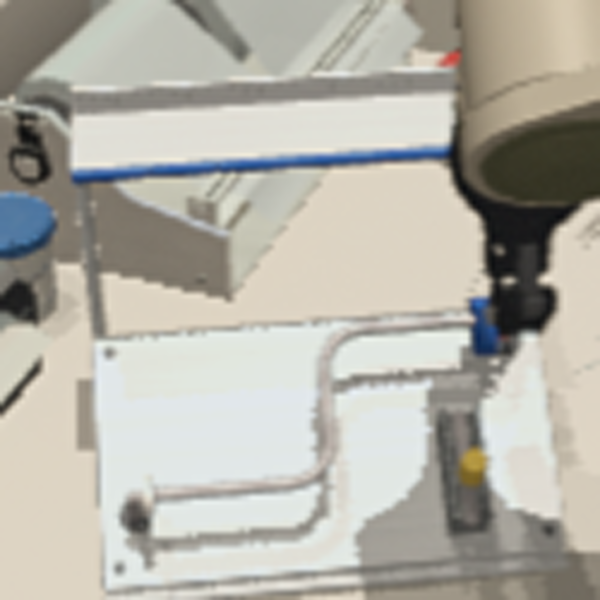

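The collar is released at (484,330), up against the red stop, which shows at (505,342). The knob is at (472,467) and hasn't moved. Next I'll shut the gripper and go in front of the knob.

```bash
python3 steer.py '{"plan": [[1, -4, 0, 0, 0, 0], [1.9, -8.5, 0, 0, 0, 0], [1.9, -13, 0, 0, 0, 0], [1.9, -13.3, 1, 0, 0, 0], [1.9, -13.3, 4, 0, 0, 0], [1.9, -13.3, 4, 0, 0, 0], [1.9, -13.3, 4, 0, 0, 0]]}' 0 20
python3 -c "
from h import *
where(); go(np.array([9,-77,118.8])-133*V+33*N)
cv2.imwrite('pics/s4.png',cv2.resize(ctrl.capture('side')[145:270,225:350,::-1],None,fx=4.8,fy=4.8,interpolation=cv2.INTER_CUBIC))"
```

```text
time_s: 11.9
eef_pos: [431.4, 227.9, 232.9]
ee_rot: [0.268, 0.934, 0.227, 0.065]
force: [-0.1, 0.8, 0.5]
grip_width: -0.002
grip_force: 0.0
t 11.9 grasp [-136.4  -77.5  101.5] q [ 0.34  0.48  1.81 -0.72  0.92  1.9 ] F stand [-0.7  0.3  0.5] M [0.05 0.28 0.01] w -0.2 gf 0.0
row [ 0.3 -0.5 29.4] [0.    0.002 0.   ] tcp [439. 215. 208.]
```

View pics/s4.png

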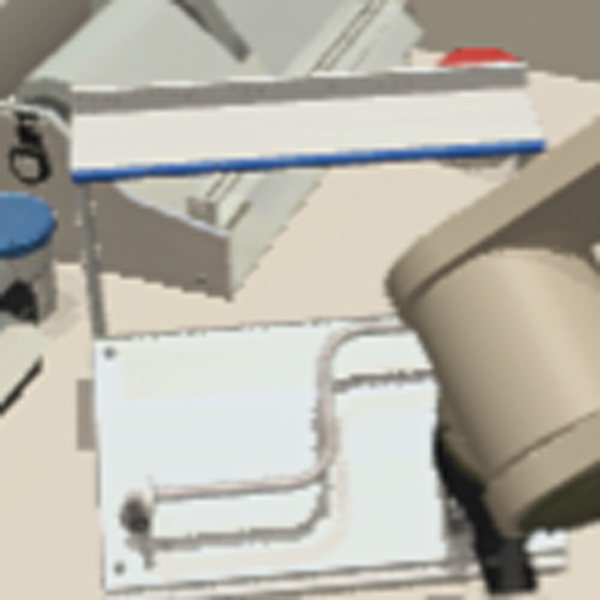

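The hand is in front of the bolt, with the fingertips near (515,580); the wrist hides the knob. I'll lower and then push up the slope, watching the force.

The rows are not in the units I measure in: shifts go in cm. I convert before sending: 29 mm is 2.9, 15 mm is 1.5.

```bash
python3 steer.py '{"plan": [[0, 0, 1.5, 0, 0, 0], [0, 0, 2.9, 0, 0, 0], [0, 0, 2.9, 0, 0, 0], [0, 0, 2.9, 0, 0, 0]]}'
python3 -c "
from h import *
where()"
python3 steer.py '{"plan": [[0, 0.5, 0, 0, 0, 0], [0, 1, 0, 0, 0, 0], [0, 1.5, 0, 0, 0, 0], [0, 2, 0, 0, 0, 0], [0, 2.5, 0, 0, 0, 0], [0, 3, 0, 0, 0, 0], [0, 3, 0, 0, 0, 0]]}'
python3 -c "
from h import *
where()"
```

```text
time_s: 12.35
eef_pos: [438.2, 214.9, 208.8]
ee_rot: [0.268, 0.934, 0.228, 0.065]
force: [-0.3, 0.3, 1.0]
grip_width: -0.001
grip_force: 0.0
t 12.35 grasp [-121.7  -77.2   77.4] q [ 0.3   0.52  1.82 -0.76  0.86  1.93] F stand [-0.4 -0.1  1. ] M [-0.04  0.22  0.  ] w -0.1 gf 0.0
time_s: 13.05
eef_pos: [450.1, 191.9, 224.8]
ee_rot: [0.268, 0.934, 0.228, 0.065]
force: [0.7, 0.7, 0.3]
grip_width: 0.002
grip_force: 0.0
t 13.05 grasp [-95.7 -77.2  93.4] q [ 0.25  0.49  1.82 -0.75  0.85  1.86] F stand [-0.3  0.9  0.3] M [0.02 0.24 0.04] w 0.2 gf 0.0
```

Scaled: 8 mm is 0.8, 12 mm is 1.2.

```bash
python3 steer.py '{"plan": [[0, 0.4, 0, 0, 0, 0], [0, 0.8, 0, 0, 0, 0], [0, 1.2, 0, 0, 0, 0]]}'
python3 -c "
from h import *
where()
a=ctrl.capture('side')[145:290,225:370,::-1]; b=ctrl.capture('top')[130:255,210:335,::-1]
f=lambda i:cv2.resize(i,(400,400),interpolation=cv2.INTER_CUBIC)
cv2.imwrite('pics/st5.png',np.hstack([f(a),f(b)]))"
```

```text
time_s: 13.35
eef_pos: [454.5, 183.1, 230.8]
ee_rot: [0.268, 0.934, 0.228, 0.065]
force: [-0.6, 3.4, -2.2]
grip_width: -0.001
grip_force: 1.2
t 13.35 grasp [-86.  -77.3  99.3] q [ 0.23  0.47  1.82 -0.75  0.85  1.83] F stand [-3.2  1.  -2.2] M [0.05 0.64 0.  ] w -0.1 gf 1.2
```

View pics/st5.png

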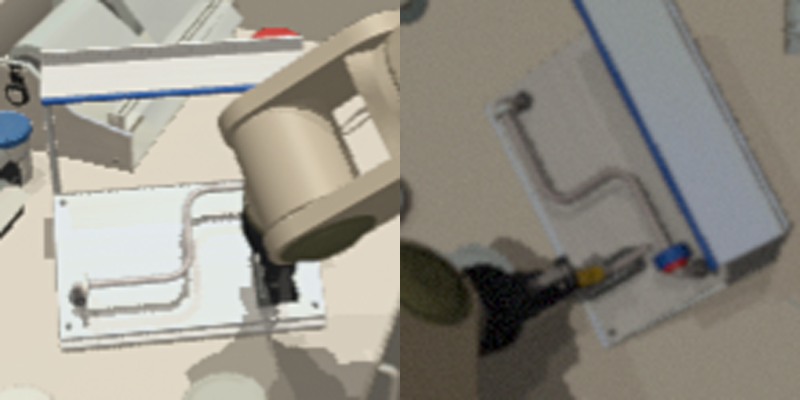

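The force is now 4 N down the slope. The knob shows at (592,275), moved up and just ahead of the fingertip, and the blue collar still rests on the red stop at (672,258). I'll keep pushing.

```bash
python3 steer.py '{"plan": [[0, 0.5, 0, 0, 0, 0], [0, 1, 0, 0, 0, 0], [0, 1.5, 0, 0, 0, 0], [0, 2, 0, 0, 0, 0], [0, 2.5, 0, 0, 0, 0], [0, 3, 0, 0, 0, 0]]}'
python3 -c "
from h import *
where()"
python3 steer.py '{"plan": [[0, 0.3, 0, 0, 0, 0], [0, 0.6, 0, 0, 0, 0]]}'
python3 -c "
from h import *
where()"
```

```text
time_s: 14.05
eef_pos: [466.4, 160.4, 246.8]
ee_rot: [0.268, 0.934, 0.228, 0.065]
force: [-0.3, 2.0, -2.2]
grip_width: 0.003
grip_force: 1.2
t 14.05 grasp [-60.3 -77.2 115.4] q [ 0.18  0.45  1.8  -0.73  0.86  1.76] F stand [-1.9  0.7 -2.2] M [0.08 0.64 0.05] w 0.3 gf 1.2
time_s: 14.25
eef_pos: [468.0, 156.9, 249.2]
ee_rot: [0.266, 0.934, 0.228, 0.065]
force: [-6.8, 21.9, -9.1]
grip_width: -0.005
grip_force: 12.4
t 14.25 grasp [-56.9 -77.3 117.4] q [ 0.17  0.44  1.8  -0.73  0.85  1.74] F stand [-22.6   4.1  -9.1] M [0.54 4.06 0.37] w -0.4 gf 12.4
```

It hit a hard stop at 24 N. I'll ease off, retreat and look.

```bash
python3 steer.py '{"plan": [[0, -0.6, 0, 0, 0, 0], [0, -1.2, 0, 0, 0, 0], [0, -3, 0, 0, 0, 0], [0, -5, -2, 0, 0, 0], [0, -8, -6, 0, 0, 0], [0, -11, -11, 0, 0, 0], [0, -15, -15, 0, 0, 0], [0, -15, -15, 0, 0, 0]]}'
python3 steer.py '{"plan": [[12, 0, -6, 0, 0, 0], [12, 0, -6, 0, 0, 0], [12, 0, -6, 0, 0, 0], [12, 0, -6, 0, 0, 0], [12, 0, -6, 0, 0, 0]]}'
python3 -c "
from h import *
where()
a=ctrl.capture('side')[145:270,225:350,::-1]; b=ctrl.capture('top')[110:245,230:335,::-1]
cv2.imwrite('pics/s6.png',a);cv2.imwrite('pics/t6.png',b)
f=lambda i,s:cv2.resize(i,None,fx=s,fy=s,interpolation=cv2.INTER_CUBIC)
A=f(a[40:120,30:120],4.8);B=f(b[50:130],3.8);h=min(len(A),len(B))
cv2.imwrite('pics/st6.png',np.hstack([f(a[45:125,40:120],5),f(b[55:135,20:100],5)]))"
```

```text
time_s: 15.05
eef_pos: [371.5, 342.7, 299.1]
ee_rot: [0.267, 0.934, 0.229, 0.067]
force: [0.0, -0.3, -0.8]
grip_width: 0.002
grip_force: 0.0
time_s: 15.55
eef_pos: [465.3, 422.9, 347.4]
ee_rot: [0.268, 0.934, 0.228, 0.065]
force: [0.6, 0.0, 0.1]
grip_width: -0.0
grip_force: 0.0
t 15.55 grasp [-293.8   42.3  216. ] q [ 0.62  0.63  1.21 -0.56  1.43  1.83] F stand [0.3 0.6 0.1] M [-0.02  0.27 -0.04] w -0.0 gf 0.0
```

View pics/st6.png

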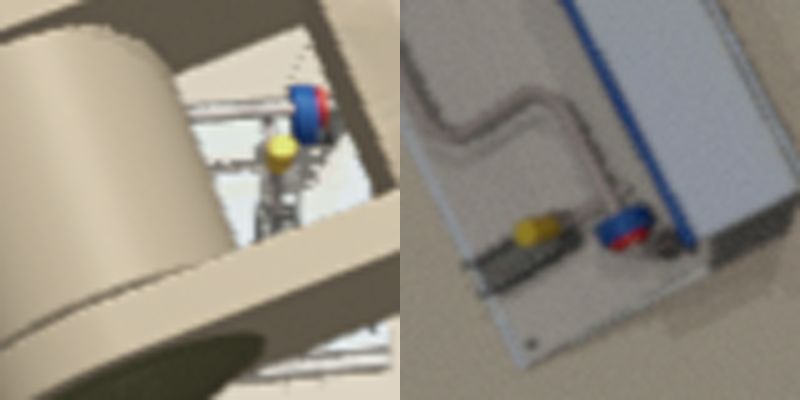

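Both views show the collar touching the red stop (side (308,115), top (627,228)). The knob has moved up close to the rod (side (281,152), top (537,230)), and the nose reaches under the rod. I'll check the travel by triangulating.

```bash
python3 -c "
from h import *
s=lambda X,Y:np.array([(X+.5)/5-.5+265,(Y+.5)/5-.5+190]); t=lambda X,Y:np.array([(X-400+.5)/5-.5+250,(Y+.5)/5-.5+165])
for n,a,b in(('knob',s(281,152),t(537,230)),('knob0',S(451,440),T(142,485)),('collar',s(306,115),t(625,224))):
    q,e=tri(a,b); d=inv(q)-[9,0,118.8]; print(n,inv(q).round(1),'v',(d@V).round(1),'n',(d@N).round(1),e.round(1))
"
```

```text
knob [-36.3 -76.6 123.4] v -36.0 n 27.9 [ 0.  0. -0. -0.]
knob0 [-88.4 -77.   92. ] v -96.8 n 28.8 [-0.1 -0.   0.   0.1]
collar [  9.9 -96.1 112.4] v -2.7 n -5.9 [-0.4 -0.1  0.1  0.4]
```

The knob travelled about 61 mm to the hard stop, which fits a start within 0–12 mm. The collar is at y ≈ -96, against the stop. I'll hand in.

```bash
python3 -c "
from rig import ctrl
print(ctrl.finish_job())"
```

```text
the job is handed in; nothing more can be done
None
```

The collar is against the red end stop, the bolt is pushed to its hard stop with its nose under the rod behind the collar, the arm is clear, and the job was handed in at about 15.7 s of the 58 s allowed.

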